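Fit the air-jet nozzle to the can blow-out manifold

TASK

Take the blue-gripped air-jet nozzle from its rack, push it gently down into the blue-collared push-in coupling on the air manifold until its jaws lock, then prove the lock with a light upward tug of about 10 N, held for a second. Only then turn the yellow valve handle fully open, in line with the manifold, and let go; leave the spare nozzles in the rack and the cans, tape roll and spanner where they are.

Things in the scene. Friction and masses are not known exactly. Their poses are not given: they have to be found in the camera images.
- nozzle_blue: Rigid air-jet nozzle, 0.15 kg, 100 mm tall, upright in one of the rack's three holes. Origin at the centre of its nose (lowest point), z up its axis, round. Diameters from the nose up: taper 12 to 20 mm over 9 mm; lip 20 to height 13; locking groove 14 to 21; shank 20 to 38; shoulder 30 to 42; ribbed blue grip 26 to 82; brass jet 16 narrowing to 9, up to 100 mm.
- nozzle_blue_grip (a point): On the axis of the blue nozzle at the middle of its 40 mm long grip, 62 mm above the nose: the place to hold it, from above.
- rack: Fixed stainless nozzle rack: plate 60 x 230 x 10 mm, top 50 mm above the table, long side along its y; origin on the table. Three 23 mm holes at y = -75, 0, +75 mm. Nozzles hang by the shoulder, nose 12 mm above the table; lift one 40 mm to clear the plate. Which nozzle hangs in which hole varies.
- nozzle_grey: Spare nozzle, grey grip and flat steel tip, otherwise like the blue one, in another rack hole; leave it alone.
- nozzle_orange: Spare nozzle, orange grip and round steel rose, otherwise like the blue one, in another rack hole; leave it alone.
- manifold: Fixed aluminium air manifold 50 x 200 mm, long side along its y, block top 40 mm above the table; origin on the table under its centre. On top: push-in coupling at y = +65 mm, brass blanking plug at y = 0 (top at 51 mm), ball valve at y = -65 mm. Dial gauge on the -x face, rigid feed pipe on the +x side.
- coupling_mouth (a point): Centre of the coupling's mouth, level with the collar's top, 84 mm above the table; z up. Housing 35 mm diameter, collar 32 mm with a 22 mm opening, bore 21.5 mm, hard floor 35 mm below this point.
- coupling: The coupling's steel housing with its bore, fixed on the manifold; origin on its axis at the manifold's top, 44 mm below the mouth; z up. Ramming the nozzle on its floor, wall or collar with more than 20 N damages nose and seal: push slowly, and stop soon after the jaws have snapped.
- coupling_seat (a point): Where the centre of the nose stands once the nozzle is locked, 33 mm below the mouth, 2 mm above the hard floor; z up. On the way the push rises to some 10 N where the taper spreads the jaws (nose 15 to 9 mm above this point), falls, then from 4 mm above rises again to some 10 N against the sprung check valve until the jaws snap shut in the groove.
- jaws: Fixed carrier ring of the coupling's four sprung jaws, inside the housing 17.5 mm below the mouth (jaws 5 mm thick). They close round the groove and hold a locked nozzle, which the sprung check valve below presses up against them with about 10 N. A usual check pull is another 10 N upward; over 17 N strains them.
- collar (a joint): Depth (m) of the coupling's sprung blue release collar, geared to the jaws: 0 = out, jaws closed (empty or locked); 0.0032 = pressed down, jaws open. It dips to about 0.0025 while the lip passes the jaws and springs back at the lock. Pressing it frees the nozzle.
- valve (a joint): Angle (rad) of the ball-valve handle: 0 = shut, handle pointing along the manifold's -x; grows counter-clockwise seen from above to 1.57 = fully open, handle along the manifold's -y, against a stop. Stiff (about 0.12 N m), stays where it is left; starts at 0 to 0.15.
- valve_stem (a point): On the handle's vertical turning axis, 70 mm above the table.
- valve_grip (a point): Centre of the handle's yellow sleeve, 62 mm from the turning axis: 52 mm long, 16 mm wide, 10 mm thick (65 to 75 mm above the table), free of the block below. It moves with the handle.
- can_00: Empty tin can, 71 mm diameter, 106 mm tall, mouth up, origin at its base; a bystander.
- can_01: Empty tin can, 71 mm diameter, 106 mm tall, mouth up, origin at its base; a bystander.
- can_11: Empty tin can, 71 mm diameter, 106 mm tall, mouth up, origin at its base; a bystander.
- can_06: Empty tin can, 71 mm diameter, 106 mm tall, mouth up, origin at its base; a bystander.
- can_09: Empty tin can, 71 mm diameter, 106 mm tall, mouth up, origin at its base; a bystander.
- tape_roll: Roll of white tape, 68 mm diameter, 24 mm tall, lying flat; a bystander.
- spanner: Flat steel spanner 149 mm long, 6 mm thick, lying on the table; a bystander.
There are look-alikes about, which are no part of the job. What is shaped like the nozzle_blue but green is not meant.

How it is judged:
On the way, in this order (a step that is already met when the one before it is completed fails the run):
1. the blue nozzle is pushed home in the coupling and the jaws have closed on it (z of nozzle_blue in the frame of coupling_seat below 0.0012 m and horizontal distance between nozzle_blue and coupling_seat below 0.003 m and angle between the z axis of nozzle_blue and the z axis of manifold, either way round below 0.06 rad and value of joint collar below 0.001 m), for 0.1 s.
2. the locked nozzle is tugged upward with at least about 5 N, and the jaws (which carry some 9 N of the check valve's spring already) hold it (z of nozzle_blue in the frame of coupling_seat below 0.0015 m and contact force between nozzle_blue and jaws above 14 N and horizontal distance between nozzle_blue and coupling_seat below 0.003 m and angle between the z axis of nozzle_blue and the z axis of manifold, either way round below 0.06 rad and value of joint collar below 0.001 m), for 0.8 s.
3. the valve handle is turned fully open (value of joint valve above 1.4 rad), for 0.1 s.
At the end, for the whole second after the job is handed in: The blue nozzle stands locked in the coupling (nose no more than 1.2 mm above its locked height, within 3 mm of its axis and 0.06 rad of upright, collar out to 1 mm), the valve handle is open beyond 1.40 rad, spare nozzles within 20 mm and bystanders within 30 mm of their starts, all at rest (all of step 1 and value of joint valve above 1.4 rad and linear speed of nozzle_blue below 0.02 m/s and contact force between the arm and nozzle_blue below 0.5 N and distance of each of nozzle_grey, nozzle_orange from where it was at the start of the episode below 0.02 m and distance of each of can_00, can_01, can_11, can_06, can_09, tape_roll, spanner from where it was at the start of the episode below 0.03 m); the robot touches nothing.
It fails at once if the nozzle is rammed against the coupling's bore floor, wall or collar with more than 20 N (contact force between nozzle_blue and coupling above 20 N).
It fails at once if the tug is too hard: the closed jaws carry more than 26 N (some 9 N of it from the check valve's spring) (contact force between nozzle_blue and jaws above 26 N and horizontal distance between nozzle_blue and coupling_seat below 0.003 m and angle between the z axis of nozzle_blue and the z axis of manifold, either way round below 0.06 rad and value of joint collar below 0.001 m).
It fails at once if the air valve is turned while the nozzle is not locked in the coupling (value of joint valve above 0.35 rad and (z of nozzle_blue in the frame of coupling_seat above 0.003 m or horizontal distance between nozzle_blue and coupling_seat above 0.005 m)).
It fails at once if a spare nozzle is moved more than 20 mm (distance of any of nozzle_grey, nozzle_orange from where it was at the start of the episode above 0.02 m).
It fails at once if a can, the tape roll or the spanner is moved more than 30 mm (distance of any of can_00, can_01, can_11, can_06, can_09, tape_roll, spanner from where it was at the start of the episode above 0.03 m).
It also fails if it takes over 72 s, if anything falls off the work surface, if the arm or the gripper's body presses on something with over 40 N, if the wrist force passes 120 N, or if a joint passes its speed limit or range.

ROBOT

A 6-joint arm with a two-finger parallel gripper is mounted at the origin on the work surface; the furniture and walls round the work are solid. World frame = base frame: x ahead of the robot, y to its left, z up, the work surface at z = 0. Lengths are in m, angles in rad, forces in N, time in s.
With the tool pointing down it reaches from about 0.35 to 0.975 m from the base axis. Payload 4.9 kg.
Tool frame: the origin (TCP) lies at the very end of the fingers, on their centre line; the grasp point (between the pads) lies 19 mm behind it (ctrl.grip_point_offset is the distance from the TCP to the grasp point, in m); z points along the fingers, y is the line along which they close (so a half turn about z gives the same grasp; the last joint's range is limited). The gripper opens to 85 mm and grips with 20 to 120 N. Pads are 22 mm wide; open, the fingers measure 114 mm over their backs; the gripper's body (76 mm by 85 mm) begins 54 mm behind the grasp point. The pads swing forward as they close: fully open they stand 13 mm farther back than shut.
Start: joints at [1.024, 0.053, 1.613, -0, 1.476, -0.119], TCP at [0.259, 0.569, 0.231] pointing down, gripper open.
Joint ranges: [-3.01, 3.01], [-1.01, 2.22], [0.06, 2.58], [-1.02, 4.17], [0.09, 2.62], [-3.14, 3.14]. Speed limits (rad/s): [2.57, 2.57, 3.14, 3.14, 3.14, 3.14].

INTERFACE

Orientations are given as a rotation vector (axis times angle).
In Python, from station import ctrl gives the robot as it stands.
- The arm moves only by the tool send_rows, never from a script. Its argument "rows" is a list of rows, each a list of 3 entries, a list of its own where there are three numbers: the finger opening in cm, from 0 to 8.54, then the shift along the tool's x, y, z in cm, then the turn about the tool's z in degrees. A call has 1 to 10 rows; each row shifts and turns the commanded pose from where the row before left it, along the tool's axes as they then stand; what a row does not reach is not made up. A row lasts 1/8 s, in which the tool goes at most 62.5 mm and 10.7 degrees, less where a joint would pass 70% of its speed; a pose out of reach is approached as far as the arm can. A call with a gripper value outside its range is refused whole. The fingers move at their own pace and stop on an object; "newtons" is the grip in N (left out, the last holds). Time passes only in rows, so rows that do not move let the fingers close. It gives the time, the measured TCP pose, the force, the opening and the grip force at its end, in the units of the state.
- ctrl.get_obs(): the state, without advancing time (a new reading comes with each control period).
- ctrl.get_image(name): name is "scene" or "top"; returns a dict with "frame" (480x640x3 uint8, red, green, blue), "range_z" (480x640 float32, m along the optical axis (not along the pixel's ray), 0 where there is no reading), "fx", "fy", "cx", "cy" (pixels), "cam_to_world" (4x4, takes a point from camera to world coordinates). Camera axes: x right, y down, z forward; pixel columns grow to the right and rows downward; lengths in m; the calibration is good to about 2 mm. A picture is of the moment at which its call begins.
- ctrl.finish_job(): hands the job in; it is judged then, once.
The state is a dict: "t": time; "q": joint angles; "dq": joint speeds; "effort": joint torques, N m; "tool_pos": TCP position; "tool_rot": TCP orientation; "contact_force": force on the tool from outside, world axes, zero at the start; "wrist_torque": the same for the moment, N m; "opening": finger opening in m; "grip_force": force on a finger pad.
Only numpy, scipy, OpenCV 4.12 (cv2) and the standard library are available. Lean on these libraries where they do the work, as an engineer would, in place of code of your own. Each camera call takes 0.05 s, during which the arm holds its last target. There are 200 camera calls.

## Working session

There is one attempt and no reset: what is moved stays moved. The work goes in short steps, Python scripts to look and compute and a tool call to move; the robot and the scene stay as the last step left them, time stands still between calls to the robot, and variables do not carry over. Pictures are saved under pics/ and viewed, at most 10 in all, crops included, and the job is handed in when it is done.

Besides the shell and the picture viewer there is one more tool, called as name(argument=value, ...) on one line, values as JSON. send_rows: Moves the arm, as the interface text tells. Its arguments: {"type":"object","properties":{"rows":{"type":"array","items":{"type":"array"}},"newtons":{"type":"number"}},"required":["rows"]}

```bash
mkdir -p pics; ls; python3 - <<'E'
from station import ctrl
import numpy as np,cv2
for n in("scene","top"):
    d=ctrl.get_image(n); np.savez("/tmp/%s.npz"%n,**d); cv2.imwrite("pics/%s0.png"%n,d["frame"][:,:,::-1]); print(n,d["fx"],d["cx"],d["cy"],np.round(d["cam_to_world"],3).tolist())
o=ctrl.get_obs(); print(o, ctrl.grip_point_offset)
E
```

```text
pics
scene 476.2702685323096 320.2449120484171 243.547472939019 [[-0.472, -0.379, 0.796, -0.402], [-0.882, 0.219, -0.418, 0.552], [-0.016, -0.899, -0.438, 0.617], [0.0, 0.0, 0.0, 1.0]]
top 441.72389732767186 317.1746522701653 234.27242972076252 [[0.018, -0.988, 0.152, 0.337], [-1.0, -0.02, -0.013, 0.019], [0.016, -0.152, -0.988, 1.6], [0.0, 0.0, 0.0, 1.0]]
{'t': 0.1, 'q': array([ 1.02400110e+00,  5.32993970e-02,  1.61416397e+00,  4.90062136e-06,
        1.47601531e+00, -1.18989439e-01]), 'dq': array([-1.16958333e-03, -3.71829341e-03, -3.52225603e-03,  1.49370206e-03,
       -5.05811708e-05, -1.74684493e-04]), 'effort': array([ 1.59224196e-04, -3.94909143e+01, -3.71359956e+01, -9.79668954e-06,
        3.97572221e-03,  6.63534848e-06]), 'tool_pos': array([0.2589906 , 0.56818644, 0.23017631]), 'tool_rot': array([-6.66751656e-01, -3.06938721e+00,  2.79687089e-03]), 'contact_force': array([ 0.93548549, -1.05718078, -0.03498505]), 'wrist_torque': array([-0.03543436,  0.0704167 ,  0.02281029]), 'grip_force': 0.0, 'opening': 0.08528716221892695} 0.0187
```

View pics/scene0.png

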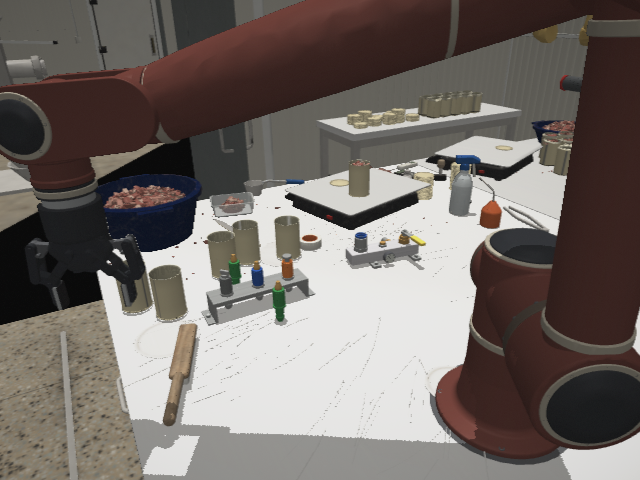

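View pics/top0.png

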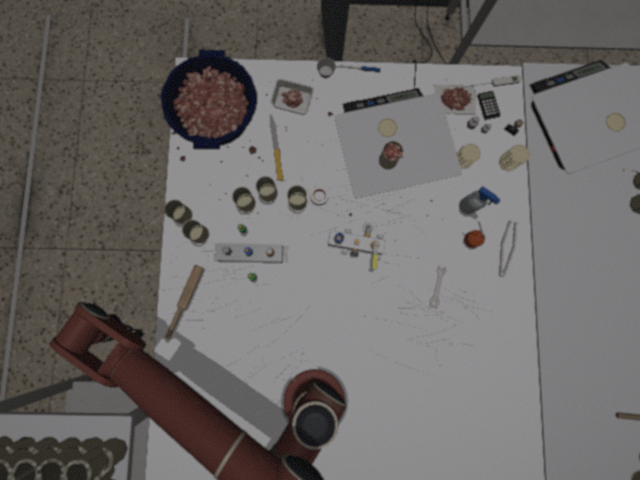

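Scene view: the rack has grey (226,283), blue (257,274) and orange (287,267) nozzles; the coupling is at (361,242) and the yellow handle at (415,239). Top view: blue nozzle at (249,252), coupling at (339,238), handle at (375,262). I'll enlarge both next.

```bash
cat > h.py <<'E'
import numpy as np,cv2
def crop(n,x0,y0,w,h,s):
    d=np.load("/tmp/%s.npz"%n); return cv2.resize(d["frame"][y0:y0+h,x0:x0+w,::-1],None,fx=s,fy=s,interpolation=cv2.INTER_CUBIC)
def ray(d,u,v):
    T=d["cam_to_world"]; r=T[:3,:3]@np.array([(u-d["cx"])/d["fx"],(v-d["cy"])/d["fy"],1]); return T[:3,3],r
def atz(d,u,v,z):
    c,r=ray(d,u,v); return c+r*(z-c[2])/r[2]
def tri(a,b):
    A=[];B=[]
    for d,u,v in(a,b):
        c,r=ray(d,u,v); r=r/np.linalg.norm(r); P=np.eye(3)-np.outer(r,r); A.append(P);B.append(P@c)
    A=np.vstack(A);B=np.hstack(B); x=np.linalg.lstsq(A,B,rcond=None)[0]; return x,np.abs(A@x-B).max()
E
python3 - <<'E'
from h import *
a=crop("scene",200,240,125,90,6.4);b=crop("scene",335,220,100,60,8)
c=crop("top",205,215,190,70,4.2)
cv2.imwrite("pics/a.png",a[:576,:800]);cv2.imwrite("pics/b.png",b);cv2.imwrite("pics/c.png",c)
E
```

```text
(no output)
```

View pics/a.png

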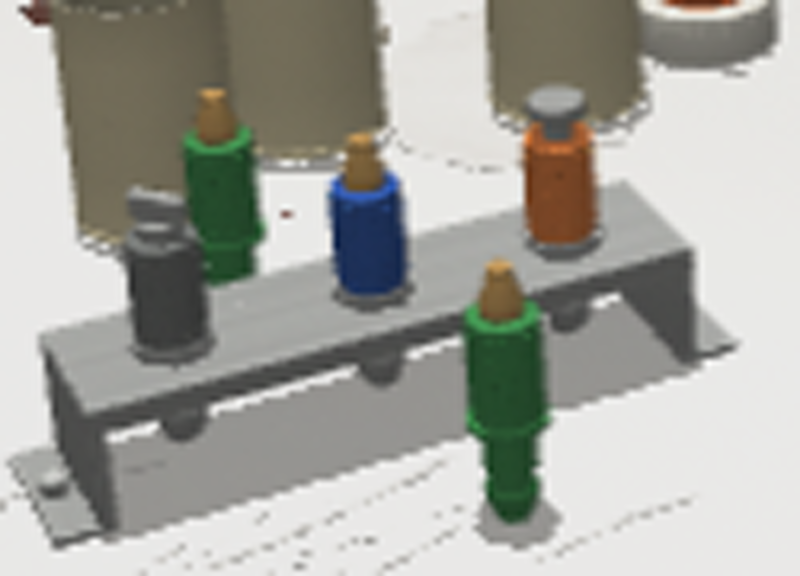

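View pics/b.png

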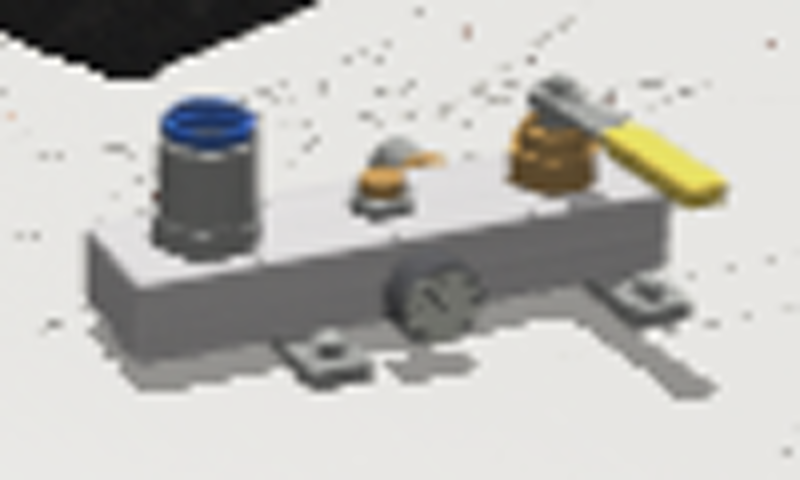

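View pics/c.png

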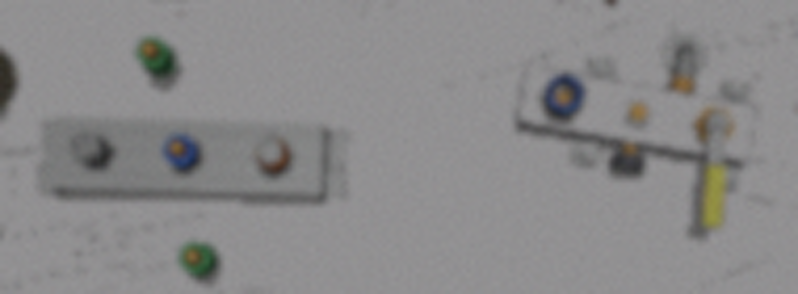

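The crops give these pixels. Scene crop (a): blue jet tip (362,136), grip top (367,182). Crop (b): collar top (209,117), stem (556,92), sleeve (665,160). Top crop (c): jet tip (178,145), collar (563,97), stem (715,118), sleeve (713,197). Green look-alikes stand in front of and behind the blue nozzle.

```bash
cat > m.py <<'E'
from h import *
S=np.load("/tmp/scene.npz");T=np.load("/tmp/top.npz")
A=lambda x,y:(S,(x+.5)/6.4-.5+200,(y+.5)/6.4-.5+240)
B=lambda x,y:(S,(x+.5)/8-.5+335,(y+.5)/8-.5+220)
C=lambda x,y:(T,(x+.5)/4.2-.5+205,(y+.5)/4.2-.5+215)
for n,a,b,z in(("jet",A(362,136),C(178,145),.112),("griptop",A(366,183),C(182,152),.094),("collar",B(209,117),C(563,97),.084),("stem",B(556,90),C(715,118),.075),("sleeve",B(665,158),C(713,197),.075),("grey",A(165,235),C(93,150),.094),("orange",A(560,130),C(273,153),.094)):
    x,e=tri(a,b); print(n,np.round(x,4),round(e,4),"scene",np.round(atz(*a,z)[:2],4),"top",np.round(atz(*b,z)[:2],4))
# depth-based fit: blue grip pixels & collar in both images
for d,n in((S,"S"),(T,"T")):
    hsv=cv2.cvtColor(d["frame"],cv2.COLOR_RGB2HSV); m=(abs(hsv[...,0].astype(int)-112)<14)&(hsv[...,1]>110)
    for nm,(x0,x1,y0,y1) in dict(noz=(240,275,235,300),col=(325,375,225,250)).items():
        v,u=np.nonzero(m); k=(u>x0)&(u<x1)&(v>y0)&(v<y1); u,v=u[k],v[k]; z=d["range_z"][v,u]
        if len(u)==0: print(n,nm,"none");continue
        M=d["cam_to_world"]; P=np.c_[(u-d["cx"])/d["fx"]*z,(v-d["cy"])/d["fy"]*z,z]@M[:3,:3].T+M[:3,3]
        print(n,nm,len(u),"px",u.mean(),v.mean(),u.min(),u.max(),v.min(),v.max(),"xyz",np.round(np.median(P,0),4),np.round(P.min(0),3),np.round(P.max(0),3))
E
python3 m.py
```

```text
jet [0.5106 0.2362 0.112 ] 0.0009 scene [0.5113 0.237 ] top [0.5102 0.2353]
griptop [0.5074 0.2362 0.0944] 0.0018 scene [0.5096 0.2376] top [0.5066 0.2344]
collar [ 0.5597 -0.0754  0.0865] 0.0007 scene [ 0.5648 -0.0778] top [ 0.5596 -0.0763]
stem [ 0.5454 -0.2049  0.0726] 0.0011 scene [ 0.5403 -0.2026] top [ 0.5459 -0.2034]
sleeve [ 0.4802 -0.2016  0.0743] 0.0001 scene [ 0.4791 -0.2006] top [ 0.48   -0.2016]
grey [0.5079 0.3094 0.0936] 0.0025 scene [0.5093 0.3119] top [0.5068 0.3067]
orange [0.5076 0.1613 0.096 ] 0.001 scene [0.5119 0.1607] top [0.5072 0.1604]
S noz 167 px 257.07185628742513 276.7305389221557 252 262 267 285 xyz [0.4982 0.2429 0.0783] [-0.402  0.229  0.055] [0.514 0.552 0.617]
S col 49 px 360.55102040816325 235.22448979591837 355 366 233 238 xyz [ 0.5677 -0.077   0.0813] [-0.402 -0.091  0.073] [0.578 0.552 0.617]
T noz 17 px 249.11764705882354 251.94117647058823 246 251 249 254 xyz [0.5021 0.23   0.0931] [0.495 0.224 0.085] [0.513 0.24  0.099]
T col 3 px 339.3333333333333 240.66666666666666 338 341 240 241 xyz [ 0.5484 -0.0777  0.0817] [ 0.548 -0.085  0.079] [ 0.552 -0.074  0.085]
```

send_rows(rows=[[5,[0,0,0],9.36],[5,[0,0,0],9.36],[5,[0,0,0],9.36],[5,[0,0,0],9.36],[5,[0,0,0],9.35],[5,[0,0,0],9.35],[5,[0,0,0],9.35],[5,[0,0,0],0]], newtons=40)

```text
t: 1.1
tool_pos: [0.2591, 0.5684, 0.2307]
tool_rot: [2.219, 2.223, -0.002]
contact_force: [0.4, -0.1, 0.3]
opening: 0.0499
grip_force: 0.0
```

send_rows(rows=[[5,[-4.15,3.12,0],0],[5,[-4.15,3.12,0],0],[5,[-4.15,3.12,0],0],[5,[-4.15,3.12,0],0],[5,[-4.15,3.12,0],0],[5,[-4.15,3.12,0],0],[5,[-4.15,3.12,2],0],[5,[-4.15,3.15,3],0],[5,[0,0,0],0],[5,[0,0,0],0]])

```text
t: 2.35
tool_pos: [0.5091, 0.2368, 0.1813]
tool_rot: [-2.22, -2.222, 0.0]
contact_force: [-0.6, 0.3, 0.2]
opening: 0.0497
grip_force: 0.0
```

```bash
python3 - <<'E'
from station import ctrl
import cv2,numpy as np
d=ctrl.get_image("scene");np.savez("/tmp/scene1.npz",**d)
e=ctrl.get_image("top");np.savez("/tmp/top1.npz",**e)
from h import *
a=crop("scene1",190,180,130,100,6); b=cv2.resize(crop("top1",215,215,70,60,6),(700,600))
cv2.imwrite("pics/d.png",a)
print(ctrl.get_obs()["tool_pos"],ctrl.get_obs()["q"])
E
```

```text
[0.50917522 0.23773114 0.18237854] [ 3.04233006e-01 -6.32494174e-02  1.81117412e+00  3.07294112e-04
  1.39200651e+00  3.01890065e-01]
```

View pics/d.png

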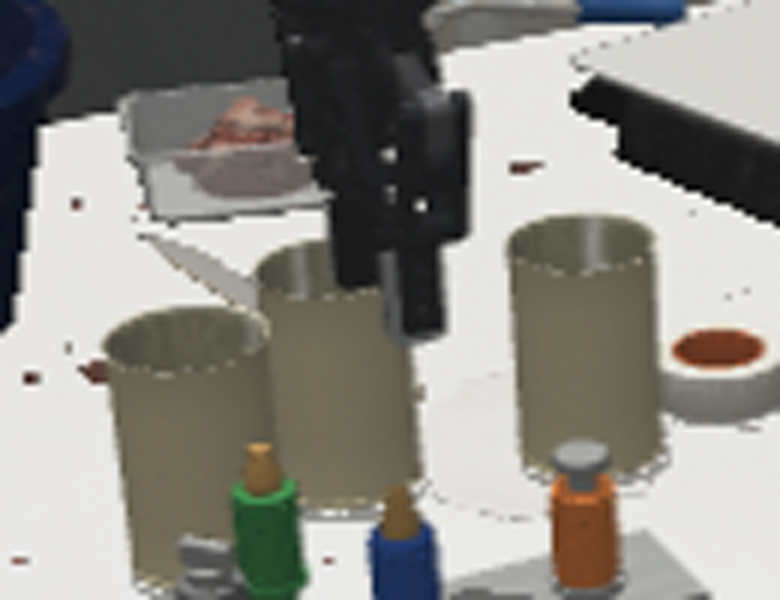

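Picture d shows the open fingers (tips at about (415,335) and (355,285)) above the blue nozzle (tip at 400,487). I'll check the projection.

```bash
python3 - <<'E'
from h import *
S=np.load("/tmp/scene1.npz")
def pj(p):
    M=np.linalg.inv(S["cam_to_world"]);q=M[:3,:3]@p+M[:3,3];return ((S["fx"]*q[0]/q[2]+S["cx"]-190+.5)*6,(S["fy"]*q[1]/q[2]+S["cy"]-180+.5)*6)
for p in([.509,.237,.182],[.484,.237,.182],[.534,.237,.182],[.509,.237,.195],[.509,.237,.112],[.509,.236,.112]): print(p,np.round(pj(np.array(p))))
E
```

```text
[0.509, 0.237, 0.182] [388. 322.]
[0.484, 0.237, 0.182] [413. 347.]
[0.534, 0.237, 0.182] [364. 298.]
[0.509, 0.237, 0.195] [385. 289.]
[0.509, 0.237, 0.112] [402. 490.]
[0.509, 0.236, 0.112] [405. 490.]
```

send_rows(rows=[[5,[0,0,3],0],[5,[0,0,3],0],[5,[0,0,3],0],[5,[0,0,2],0],[5,[0,0,1],0],[5,[0,0,0],0],[0,[0,0,0],0],[0,[0,0,0],0],[0,[0,0,0],0],[0,[0,0,0],0]])

```text
t: 3.7
tool_pos: [0.5099, 0.237, 0.0629]
tool_rot: [2.221, 2.221, 0.003]
contact_force: [-2.2, -0.3, 5.9]
opening: 0.0248
grip_force: 39.5
```

send_rows(rows=[[0,[0,0,0],0],[0,[0,0,0],0],[0,[0,0,0],0]])

```text
t: 4.08
tool_pos: [0.5099, 0.237, 0.0628]
tool_rot: [2.221, 2.221, 0.003]
contact_force: [-2.4, 0.2, 6.2]
opening: 0.0251
grip_force: 39.5
```

send_rows(rows=[[0,[0,0,0],0],[0,[0,0,-1],0],[0,[0,0,-2],0],[0,[0,0,-3],0],[0,[0,0,-4],0],[0,[0,0,-4],0],[0,[0,0,0],0],[0,[0,0,0],0]], newtons=60)

```text
t: 5.08
tool_pos: [0.5088, 0.2365, 0.2009]
tool_rot: [-2.221, -2.221, 0.001]
contact_force: [-0.7, 0.4, -2.2]
opening: 0.0241
grip_force: 59.0
```

send_rows(rows=[[0,[-2,0.3,0],0],[0,[-4,0.6,0],0],[0,[-5,0.8,0],0],[0,[-5,0.9,0],0],[0,[-5,0.8,0],0],[0,[-5,0.8,0],0],[0,[-3.3,0.6,1],0],[0,[-2,0.3,2],0],[0,[0,0,0.5],0],[0,[0,0,0],0]])

```text
t: 6.32
tool_pos: [0.5591, -0.0755, 0.1646]
tool_rot: [-2.219, -2.22, 0.002]
contact_force: [-0.4, -0.3, -2.1]
opening: 0.0244
grip_force: 59.0
```

```bash
python3 - <<'E'
from station import ctrl
import cv2,numpy as np
for n in("scene","top"):
    d=ctrl.get_image(n);np.savez("/tmp/%s2.npz"%n,**d)
from h import *
a=crop("scene2",330,170,65,75,8); b=crop("top2",320,220,40,35,7)
p=np.zeros((600,800,3),np.uint8);p[:600,:520]=a;p[:245,520:800]=b
cv2.imwrite("pics/e.png",p)
print(ctrl.get_obs()["tool_pos"],ctrl.get_obs()["contact_force"])
S=np.load("/tmp/scene2.npz")
def pj(p):
    M=np.linalg.inv(S["cam_to_world"]);q=M[:3,:3]@p+M[:3,3];return ((S["fx"]*q[0]/q[2]+S["cx"]-330+.5)*8,(S["fy"]*q[1]/q[2]+S["cy"]-170+.5)*8)
for p in([.56,-.077,.084],[.56,-.077,.040],[.56,-.067,.084],[.57,-.077,.084],[.56,-.077,.117]): print(p,np.round(pj(np.array(p))))
E
```

```text
[ 0.56015998 -0.07535505  0.16634693] [-0.31528027  0.21724388 -1.69583146]
[0.56, -0.077, 0.084] [255. 523.]
[0.56, -0.077, 0.04] [252. 642.]
[0.56, -0.067, 0.084] [230. 530.]
[0.57, -0.077, 0.084] [239. 512.]
[0.56, -0.077, 0.117] [258. 432.]
```

View pics/e.png

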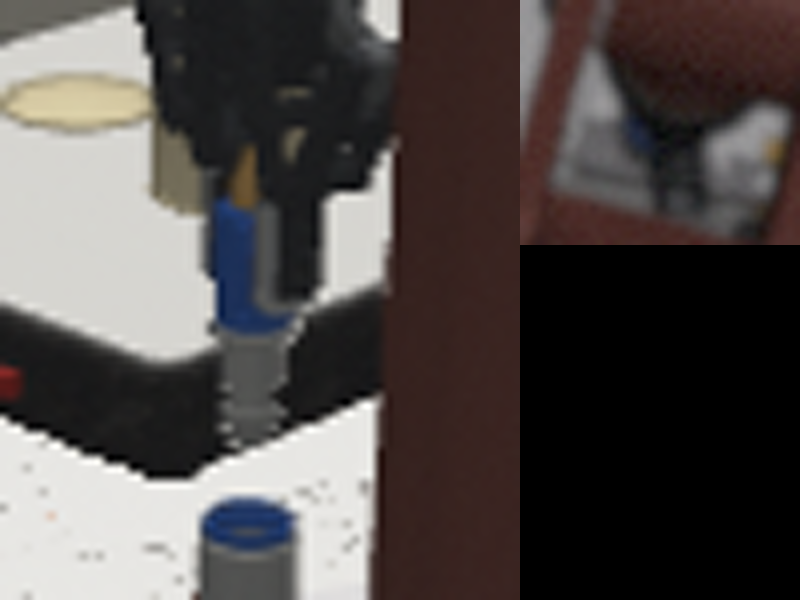

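Picture e: nozzle shank axis at column 252 (row 380), collar centre at (248,523), so sideways in the image they line up. I'll use the range image for the other direction.

```bash
python3 - <<'E'
from h import *
from scipy.optimize import least_squares
for f,nm,(u0,u1),(v0,v1),R in(("scene2","shank",(357,366),(213,219),.010),("scene2","grip",(357,361),(197,208),.013),("scene2","hous",(355,367),(240,244),.0175),("scene","hous",(355,367),(240,246),.0175),("scene","stemnoz",(252,263),(272,283),.013)):
    d=np.load(f"/tmp/{f}.npz");u,v=np.meshgrid(np.arange(u0,u1+1),np.arange(v0,v1+1));u=u.ravel();v=v.ravel();z=d["range_z"][v,u];M=d["cam_to_world"]
    P=(np.c_[(u-d["cx"])/d["fx"]*z,(v-d["cy"])/d["fy"]*z,z]@M[:3,:3].T+M[:3,3])
    c0=np.median(P[z>0],0);k=(z>0)&(abs(P-c0).max(1)<.03);P=P[k]
    r=least_squares(lambda c:np.hypot(P[:,0]-c[0],P[:,1]-c[1])-R,c0[:2]+R*np.array([.88,-.46]),loss="soft_l1",f_scale=.001)
    print(f,nm,k.sum(),np.round(r.x,4),"rms",np.sqrt(np.mean(r.fun**2)).round(4),np.round([P[:,2].min(),P[:,2].max()],3))
E
```

```text
scene2 shank 51 [ 0.558  -0.0741] rms 0.0023 [0.132 0.155]
scene2 grip 60 [ 0.5583 -0.0749] rms 0.0016 [0.163 0.197]
scene2 hous 62 [ 0.5645 -0.078 ] rms 0.0018 [0.058 0.077]
scene hous 88 [ 0.5642 -0.0776] rms 0.0019 [0.051 0.077]
scene stemnoz 142 [0.5085 0.2383] rms 0.0015 [0.056 0.093]
```

```bash
python3 - <<'E'
from h import *
d=np.load("/tmp/top.npz");f=d["frame"].astype(float)
for nm,(u,v),z in(("noz",(248,252),.094),("col",(339,238),.084)):
    w=f[v-7:v+8,u-7:u+8]; b=w[...,2]-(w[...,0]+w[...,1])/2; 
    print(nm);print(np.round(b[2:13,2:13]).astype(int))
    b=np.clip(b-6,0,None);vv,uu=np.mgrid[v-7:v+8,u-7:u+8]
    g=w.sum(2); 
    cu,cv_=(b*uu).sum()/b.sum(),(b*vv).sum()/b.sum()
    m=(b>3).astype(np.uint8); h=cv2.convexHull(cv2.findNonZero(m)); M=cv2.minEnclosingCircle(h)
    for p in((cu,cv_),(M[0][0]+u-7,M[0][1]+v-7)): print(np.round(p,2),np.round(atz(d,*p,z),4))
# manifold/block edges: bright top, grey values
cv2.imwrite("pics/f.png",cv2.resize(np.clip((f[222:277,322:397,::-1]-60)*1.8,0,255).astype(np.uint8),None,fx=10,fy=10,interpolation=cv2.INTER_CUBIC))
E
```

```text
noz
[[  0   8  14  18  24  29  24  12   3   0  -1]
 [  6  14  16   6   9  29  40  30  11   1   0]
 [ 10  18   3 -30 -32   2  37  43  24   6   2]
 [ 14  22  -2 -40 -48 -18  30  50  36   8   1]
 [ 13  26  18 -12 -22   2  35  54  36  10   0]
 [ 10  24  38  32  26  34  46  52  30   4   0]
 [  4  14  30  44  54  53  52  41  20   4   0]
 [ -1   2  12  22  35  40  30  16   3   0   0]
 [ -1   0   0   2   8  11   8   2  -1   0   0]
 [  0   0   0   1   0   0   2   2   2   0  -2]
 [  1   0   0   0   0   0   0   0   1   0  -1]]
[248.08 251.08] [0.5057 0.2339 0.094 ]
[247.39 250.5 ] [0.5076 0.2364 0.094 ]
col
[[  2   4  12  18  21  24  25  21  14   6   1]
 [  2  10  22  27  26  22  28  32  25  14   4]
 [  4  16  24  18   6   2  11  25  30  18   6]
 [  6  20  22   0 -10 -17 -10   8  29  25   8]
 [  8  22  22  -7 -30 -38 -26   2  29  25  10]
 [  6  27  26  -3 -35 -44 -25   8  30  20   6]
 [  2  22  34  16 -10 -14   2  28  32  17   2]
 [  1  10  28  32  23  21  30  38  26   8   0]
 [  0   1   9  22  29  32  30  22   6   3   0]
 [ -1   0   0   4   8  12   8   2   2   0   1]
 [  2   2   0  -1   0   1  -1  -1   1   0   1]]
[339.17 237.14] [ 0.5617 -0.078   0.084 ]
[339. 237.] [ 0.5621 -0.0774  0.084 ]
```

View pics/f.png

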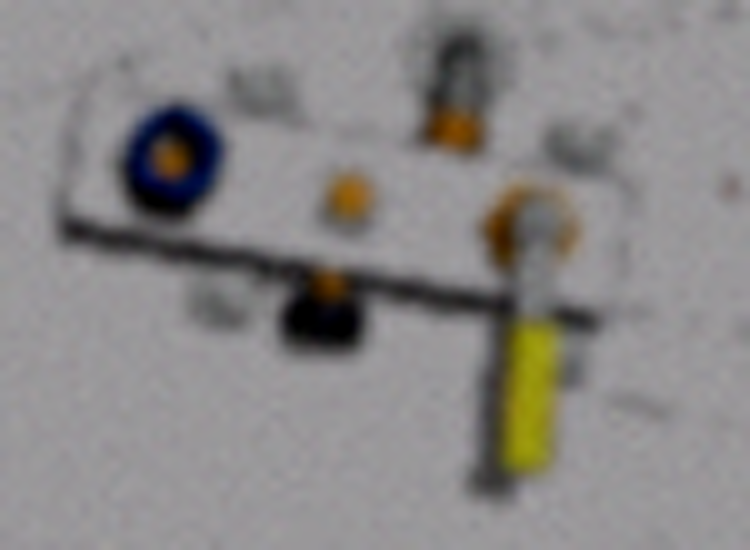

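Picture f: collar centre (174,158), stem (538,215), sleeve (530,395). Both views put the coupling about 5 mm further out along the scene camera's line of sight, so I'll correct by that and come lower.

send_rows(rows=[[0,[-0.27,0.42,0],0],[0,[0,0,1],0],[0,[0,0,1],0],[0,[0,0,0.4],0],[0,[0,0,0],0],[0,[0,0,0],0]])

```text
t: 7.18
tool_pos: [0.5645, -0.0791, 0.1425]
tool_rot: [2.221, 2.221, 0.0]
contact_force: [0.6, -0.9, -1.4]
opening: 0.0242
grip_force: 59.0
```

```bash
python3 - <<'E'
from station import ctrl
from h import *
from scipy.optimize import least_squares
d=ctrl.get_image("scene");np.savez("/tmp/scene3.npz",**d)
o=ctrl.get_obs();print(o["tool_pos"],o["contact_force"])
for nm,(u0,u1),(v0,v1),R in(("shank",(357,366),(221,228),.010),("hous",(355,367),(240,244),.0175)):
    u,v=np.meshgrid(np.arange(u0,u1+1),np.arange(v0,v1+1));u=u.ravel();v=v.ravel();z=d["range_z"][v,u];M=d["cam_to_world"]
    P=(np.c_[(u-d["cx"])/d["fx"]*z,(v-d["cy"])/d["fy"]*z,z]@M[:3,:3].T+M[:3,3])
    c0=np.median(P[z>0],0);k=(z>0)&(abs(P-c0).max(1)<.03);P=P[k]
    r=least_squares(lambda c:np.hypot(P[:,0]-c[0],P[:,1]-c[1])-R,c0[:2]+R*np.array([.88,-.46]),loss="soft_l1",f_scale=.001)
    print(nm,k.sum(),np.round(r.x,4),np.round([P[:,2].min(),P[:,2].max()],3))
cv2.imwrite("pics/g.png",crop("scene3",340,205,45,45,13))
E
```

```text
[ 0.56463347 -0.07914852  0.14270595] [-0.08715855 -0.83339457 -1.46409839]
shank 55 [ 0.5646 -0.0782] [0.103 0.127]
hous 61 [ 0.5639 -0.0783] [0.058 0.077]
```

View pics/g.png

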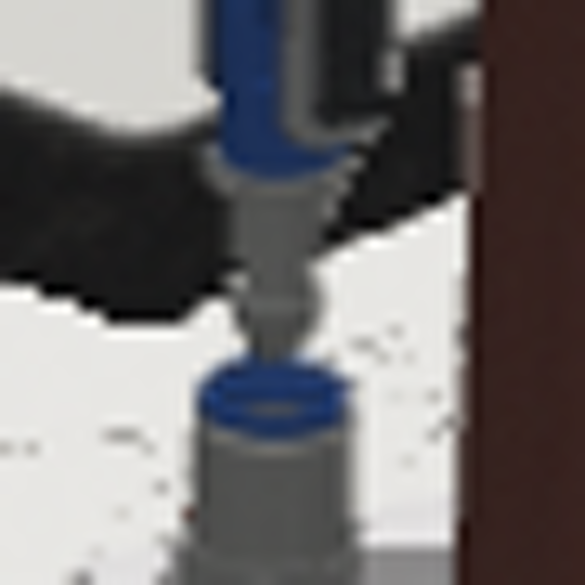

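Picture g: the nozzle axis is at column 278 and the collar axis at 272, so about 1 mm to shift. Range agrees in the other direction.

send_rows(rows=[[0,[0.09,0,0],0],[0,[0,0,0.3],0],[0,[0,0,0.3],0],[0,[0,0,0.3],0],[0,[0,0,0.2],0],[0,[0,0,0],0]])

```text
t: 7.98
tool_pos: [0.5642, -0.0781, 0.131]
tool_rot: [-2.221, -2.221, 0.0]
contact_force: [0.9, 0.6, -1.1]
opening: 0.0247
grip_force: 59.0
```

send_rows(rows=[[0,[0,0,0.15],0],[0,[0,0,0.15],0],[0,[0,0,0.15],0],[0,[0,0,0],0]])

```text
t: 8.48
tool_pos: [0.5642, -0.0781, 0.1266]
tool_rot: [-2.221, -2.221, 0.0]
contact_force: [0.0, 0.4, -1.2]
opening: 0.0243
grip_force: 59.0
```

send_rows(rows=[[0,[0,0,0.15],0],[0,[0,0,0.15],0],[0,[0,0,0.15],0],[0,[0,0,0],0]])

```text
t: 8.98
tool_pos: [0.5642, -0.0781, 0.1221]
tool_rot: [-2.221, -2.221, 0.0]
contact_force: [-0.1, 0.4, -1.8]
opening: 0.0247
grip_force: 59.0
```

send_rows(rows=[[0,[0,0,0.15],0],[0,[0,0,0.1],0],[0,[0,0,0.1],0],[0,[0,0,0.1],0],[0,[0,0,0],0]])

```text
t: 9.6
tool_pos: [0.5643, -0.0781, 0.1177]
tool_rot: [-2.221, -2.221, 0.0]
contact_force: [0.8, 0.5, -2.3]
opening: 0.0243
grip_force: 59.0
```

send_rows(rows=[[0,[0,0,0.1],0],[0,[0,0,0.1],0],[0,[0,0,0.1],0],[0,[0,0,0],0]])

```text
t: 10.1
tool_pos: [0.5641, -0.0782, 0.115]
tool_rot: [-2.221, -2.221, 0.001]
contact_force: [-4.2, -0.5, 1.3]
opening: 0.0244
grip_force: 59.1
```

send_rows(rows=[[0,[0,-0.05,0],0],[0,[0,0,0],0],[0,[0,0,0.1],0],[0,[0,0,0],0]])

```text
t: 10.6
tool_pos: [0.564, -0.0782, 0.114]
tool_rot: [2.221, 2.221, -0.0]
contact_force: [-2.3, -0.2, 3.2]
opening: 0.0244
grip_force: 59.3
```

send_rows(rows=[[0,[0,-0.04,0],0],[0,[0,0,0.1],0],[0,[0,0,0.1],0],[0,[0,0,0],0]])

```text
t: 11.1
tool_pos: [0.5638, -0.0782, 0.1122]
tool_rot: [2.221, 2.221, 0.001]
contact_force: [-2.4, 0.0, 4.2]
opening: 0.0244
grip_force: 59.3
```

send_rows(rows=[[0,[0,0,0.1],0],[0,[0,0,0.1],0],[0,[0,0,0],0]])

```text
t: 11.48
tool_pos: [0.5639, -0.0782, 0.1106]
tool_rot: [2.221, 2.221, 0.001]
contact_force: [-2.5, 0.9, 6.1]
opening: 0.0242
grip_force: 59.7
```

send_rows(rows=[[0,[0,-0.04,0],0],[0,[0,0,0.1],0],[0,[0,0,0.1],0],[0,[0,0,0],0]])

```text
t: 11.98
tool_pos: [0.5641, -0.0784, 0.1102]
tool_rot: [2.22, 2.22, 0.002]
contact_force: [-6.2, -0.2, 12.1]
opening: 0.0243
grip_force: 60.4
```

send_rows(rows=[[0,[0,0,0.1],0],[0,[0,0,0.1],0],[0,[0,0,0],0]])

```text
t: 12.35
tool_pos: [0.5635, -0.0782, 0.1057]
tool_rot: [2.221, 2.221, 0.001]
contact_force: [1.0, 0.1, 1.9]
opening: 0.0244
grip_force: 59.6
```

send_rows(rows=[[0,[0,0,0.1],0],[0,[0,0,0.05],0],[0,[0,0,0],0]])

```text
t: 12.72
tool_pos: [0.5636, -0.0783, 0.1052]
tool_rot: [2.221, 2.221, 0.001]
contact_force: [-2.1, -0.5, 6.1]
opening: 0.0243
grip_force: 59.8
```

send_rows(rows=[[0,[0,0,0.05],0],[0,[0,0,0.05],0],[0,[0,0,0],0]])

```text
t: 13.1
tool_pos: [0.5636, -0.0783, 0.1043]
tool_rot: [2.221, 2.221, 0.001]
contact_force: [-2.1, -0.1, 7.2]
opening: 0.0246
grip_force: 59.9
```

send_rows(rows=[[0,[0,0,0.05],0],[0,[0,0,0.05],0],[0,[0,0,0],0]])

```text
t: 13.48
tool_pos: [0.5637, -0.0783, 0.1035]
tool_rot: [2.221, 2.221, 0.001]
contact_force: [-2.2, -0.5, 7.4]
opening: 0.0246
grip_force: 60.1
```

send_rows(rows=[[0,[0,0,0.05],0],[0,[0,0,0],0]])

```text
t: 13.72
tool_pos: [0.5637, -0.0783, 0.1032]
tool_rot: [2.221, 2.221, 0.001]
contact_force: [-2.4, -0.3, 8.4]
opening: 0.0242
grip_force: 60.3
```

send_rows(rows=[[0,[0,0,0.05],0],[0,[0,0,0],0]])

```text
t: 13.98
tool_pos: [0.5637, -0.0783, 0.1027]
tool_rot: [2.221, 2.221, 0.001]
contact_force: [-1.9, -0.3, 9.6]
opening: 0.0242
grip_force: 60.3
```

send_rows(rows=[[0,[0,0,0.05],0],[0,[0,0,0],0]])

```text
t: 14.22
tool_pos: [0.564, -0.0781, 0.102]
tool_rot: [2.22, 2.22, 0.003]
contact_force: [-1.1, -0.3, 6.3]
opening: 0.0248
grip_force: 60.2
```

send_rows(rows=[[0,[0,0,0.05],0],[0,[0,0,0],0]])

```text
t: 14.48
tool_pos: [0.564, -0.0781, 0.1019]
tool_rot: [2.221, 2.22, 0.002]
contact_force: [-1.3, 0.3, 7.8]
opening: 0.0241
grip_force: 60.4
```

A drop from 9.6 to 6.3 N right at the predicted height suggests the jaws snapped. Next, a gentle upward test.

send_rows(rows=[[0,[0,0,-0.1],0],[0,[0,0,0],0],[0,[0,0,0],0]])

```text
t: 14.85
tool_pos: [0.5639, -0.0781, 0.102]
tool_rot: [2.22, 2.22, 0.002]
contact_force: [1.1, 0.5, 4.8]
opening: 0.0247
grip_force: 59.9
```

send_rows(rows=[[0,[0,0,-0.05],0],[0,[0,0,0],0]])

```text
t: 15.1
tool_pos: [0.5637, -0.0781, 0.102]
tool_rot: [2.221, 2.221, 0.002]
contact_force: [4.1, 0.9, 3.5]
opening: 0.0248
grip_force: 59.8
```

send_rows(rows=[[0,[0,0,-0.05],0],[0,[0,0,0],0]])

```text
t: 15.35
tool_pos: [0.5631, -0.0781, 0.102]
tool_rot: [-2.221, -2.221, -0.0]
contact_force: [3.9, -0.9, 1.5]
opening: 0.0246
grip_force: 59.7
```

send_rows(rows=[[0,[0,0,-0.1],0],[0,[0,0,0],0]])

```text
t: 15.6
tool_pos: [0.5627, -0.0781, 0.1022]
tool_rot: [-2.221, -2.221, 0.001]
contact_force: [4.6, -0.2, -3.8]
opening: 0.0243
grip_force: 59.2
```

send_rows(rows=[[0,[0,0,-0.1],0],[0,[0,0,0],0]])

```text
t: 15.85
tool_pos: [0.5626, -0.078, 0.1023]
tool_rot: [-2.221, -2.221, 0.0]
contact_force: [6.8, -1.6, -8.4]
opening: 0.0242
grip_force: 59.5
```

send_rows(rows=[[0,[0,0.05,0],0],[0,[0,0.03,-0.05],0],[0,[0,0,0],0]])

```text
t: 16.23
tool_pos: [0.5626, -0.078, 0.1022]
tool_rot: [-2.22, -2.22, 0.002]
contact_force: [6.4, -0.8, -8.1]
opening: 0.0243
grip_force: 59.6
```

send_rows(rows=[[0,[0,0,0],0],[0,[0,0,0],0],[0,[0,0,0],0],[0,[0,0,0],0]])

```text
t: 16.73
tool_pos: [0.5627, -0.078, 0.1022]
tool_rot: [-2.22, -2.22, 0.002]
contact_force: [5.0, -0.4, -8.6]
opening: 0.0244
grip_force: 59.6
```

send_rows(rows=[[0,[0,0.04,-0.04],0],[0,[0,0,0],0],[0,[0,0,0],0],[0,[0,0,0],0]])

```text
t: 17.23
tool_pos: [0.5627, -0.078, 0.1022]
tool_rot: [-2.22, -2.219, 0.003]
contact_force: [6.4, -0.8, -9.7]
opening: 0.0247
grip_force: 59.6
```

send_rows(rows=[[0,[0,0,0],0],[0,[0,0,0],0],[0,[0,0,0],0],[0,[0,0,0],0],[0,[0,0,0],0],[0,[0,0,0],0],[0,[0,0,0],0],[0,[0,0,0],0],[0,[0,0,0],0],[0,[0,0,0],0]])

```text
t: 18.48
tool_pos: [0.5627, -0.078, 0.1022]
tool_rot: [-2.22, -2.219, 0.003]
contact_force: [4.9, -1.1, -9.6]
opening: 0.0244
grip_force: 59.6
```

send_rows(rows=[[0,[0,0,-0.03],0],[0,[0,0,-0.03],0],[0,[0,0,0],0],[0,[0,0,0],0],[0,[0,0,0],0],[0,[0,0,0],0],[0,[0,0,0],0],[0,[0,0,0],0],[0,[0,0,0],0],[0,[0,0,0],0]])

```text
t: 19.73
tool_pos: [0.5626, -0.0779, 0.1022]
tool_rot: [-2.22, -2.219, 0.003]
contact_force: [6.7, -1.4, -11.7]
opening: 0.0244
grip_force: 59.4
```

send_rows(rows=[[0,[0,0,0],0],[0,[0,0,0],0]])

```text
t: 19.98
tool_pos: [0.5627, -0.0779, 0.1023]
tool_rot: [-2.22, -2.219, 0.003]
contact_force: [7.6, -1.4, -12.1]
opening: 0.024
grip_force: 59.4
```

send_rows(rows=[[0,[0,0,0.1],0],[0,[0,0,0.1],0],[0,[0,0,0.08],0],[0,[0,0,0],0],[0,[0,0,0],0]], newtons=30)

```text
t: 20.6
tool_pos: [0.5631, -0.078, 0.1022]
tool_rot: [-2.22, -2.22, 0.003]
contact_force: [-1.3, -1.9, -6.5]
opening: 0.0245
grip_force: 60.0
```

send_rows(rows=[[0,[0,0,0.1],0],[0,[0,0,0.05],0],[0,[0,0,0],0],[0,[0,0,0],0]], newtons=30)

```text
t: 21.1
tool_pos: [0.5644, -0.0781, 0.102]
tool_rot: [2.221, 2.221, 0.0]
contact_force: [-3.3, 0.8, 2.5]
opening: 0.0246
grip_force: 60.9
```

send_rows(rows=[[3,[0,0,0],0],[4,[0,0,0],0],[5,[0,0,0],0],[5,[0,0,0],0],[5,[0,0,-1],0],[5,[0,0,-3],0],[5,[0,0,-4],0],[5,[0,0,-4],0],[5,[0,0,0],0]])

```text
t: 22.22
tool_pos: [0.5668, -0.0788, 0.2274]
tool_rot: [2.215, 2.216, 0.008]
contact_force: [0.6, 0.2, -0.3]
opening: 0.0501
grip_force: 0.0
```

```bash
python3 - <<'E'
from station import ctrl
from h import *
from scipy.optimize import least_squares
d=ctrl.get_image("scene");np.savez("/tmp/scene4.npz",**d)
o=ctrl.get_obs();print(o["tool_pos"],o["contact_force"])
cv2.imwrite("pics/i.png",crop("scene4",340,190,100,75,8))
S=d
f=np.load("/tmp/scene.npz")
for nm,dd in(("S",f),("T",np.load("/tmp/top.npz"))):
    h=cv2.cvtColor(dd["frame"],cv2.COLOR_RGB2HSV);m=(abs(h[...,0].astype(int)-29)<6)&(h[...,1]>110)&(h[...,2]>90)
    v,u=np.nonzero(m);k=(u>360)&(u<435)&(v>225)&(v<285);u,v=u[k],v[k]
    print(nm,len(u),u.mean(),v.mean(),np.round(atz(dd,u.mean(),v.mean(),.073),4))
T=np.load("/tmp/top.npz")
for p in((174,158),(350,196),(538,215),(530,395),(532,325),(528,468)): print(p,np.round(atz(T,(p[0]+.5)/10-.5+322,(p[1]+.5)/10-.5+222,.08),4))
E
```

```text
[ 0.56554269 -0.07846614  0.22455212] [-0.91685242  0.12378118  0.12275521]
S 72 417.44444444444446 240.18055555555554 [ 0.4784 -0.1994  0.073 ]
T 45 374.3333333333333 260.6666666666667 [ 0.4832 -0.2018  0.073 ]
(174, 158) [ 0.5615 -0.0775  0.08  ]
(350, 196) [ 0.5494 -0.1389  0.08  ]
(538, 215) [ 0.544  -0.2044  0.08  ]
(530, 395) [ 0.4812 -0.2015  0.08  ]
(532, 325) [ 0.5055 -0.2022  0.08  ]
(528, 468) [ 0.456  -0.2008  0.08  ]
```

View pics/i.png

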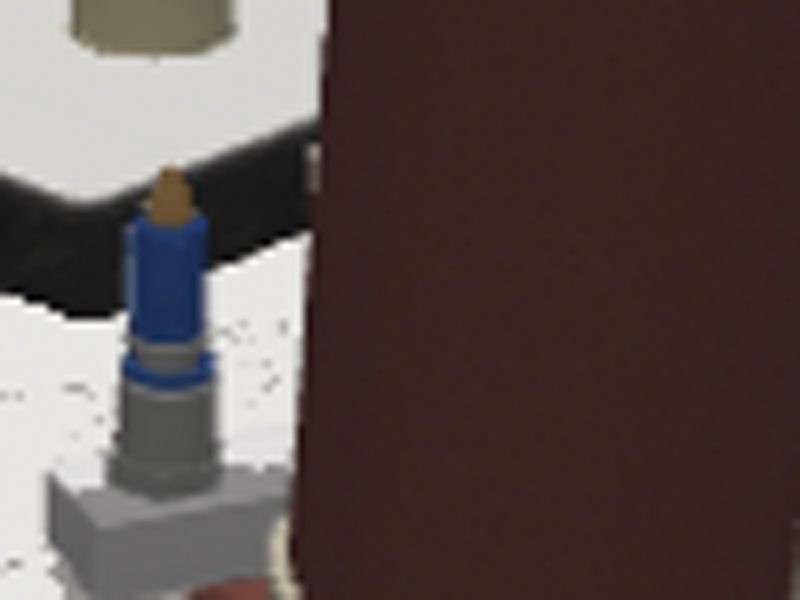

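Picture i: the nozzle stands upright at column 168, shoulder just above the blue collar, which is out. So it's locked. Now close the fingers and go to the +y side of the handle.

send_rows(rows=[[0,[-3,-2.5,0],0],[0,[-3.5,-2.75,0],0],[0,[-2.95,-2.5,0],0],[0,[0,0,2],0],[0,[0,0,4],0],[0,[0,0,4],0],[0,[0,0,2],0],[0,[0,0,0],0],[0,[0,0,0],0]])

```text
t: 23.4
tool_pos: [0.4871, -0.1723, 0.1017]
tool_rot: [2.221, 2.222, 0.0]
contact_force: [0.3, -0.4, -0.3]
opening: 0.0
grip_force: 0.0
```

send_rows(rows=[[0,[0,0,2],0],[0,[0,0,1.5],0],[0,[0,0,0.8],0],[0,[0,0,0],0],[0,[-0.4,0,0],0],[0,[-0.4,0,0],0],[0,[-0.5,0,0],0],[0,[0,0,0],0]])

```text
t: 24.4
tool_pos: [0.4869, -0.1862, 0.0588]
tool_rot: [2.222, 2.22, -0.0]
contact_force: [-0.0, -0.4, -0.1]
opening: -0.0
grip_force: 0.0
```

send_rows(rows=[[0,[-0.42,-0.12,0],-4.1],[0,[-0.42,-0.12,0],-4.1],[0,[-0.42,-0.12,0],-4.1],[0,[-0.42,-0.12,0],-4.1],[0,[-0.42,-0.12,0],-4.1],[0,[-0.42,-0.12,0],-4.1],[0,[-0.42,-0.12,0],-4.1],[0,[-0.42,-0.12,0],-4.1],[0,[0,0,0],0]])

```text
t: 25.52
tool_pos: [0.4859, -0.2203, 0.0585]
tool_rot: [1.505, 2.757, -0.0]
contact_force: [0.2, 0.2, 0.2]
opening: -0.0001
grip_force: 0.1
```

```bash
cat > y.py <<'E'
from station import ctrl
from h import *
for n in("top","scene"):
    dd=ctrl.get_image(n)
    h=cv2.cvtColor(dd["frame"],cv2.COLOR_RGB2HSV);m=(abs(h[...,0].astype(int)-29)<6)&(h[...,1]>110)&(h[...,2]>60)
    v,u=np.nonzero(m);k=(u>350)&(u<450)&(v>215)&(v<290);u,v=u[k],v[k]
    if len(u): 
        p=atz(dd,u.mean(),v.mean(),.073);a=np.arctan2(p[1]+.205,p[0]-.546);print(n,len(u),np.round(p,4),"handle",np.degrees(a)%360)
o=ctrl.get_obs();print(o["tool_pos"],o["contact_force"])
E
python3 y.py
```

```text
scene 34 [ 0.4781 -0.2454  0.073 ] handle 210.79262177292702
[ 0.48579809 -0.22029223  0.05848863] [ 0.23221622 -0.08067809  0.3910702 ]
```

The handle is following (about 211°). Continuing.

send_rows(rows=[[0,[-0.42,-0.12,0],-4.1],[0,[-0.42,-0.12,0],-4.1],[0,[-0.42,-0.12,0],-4.1],[0,[-0.42,-0.12,0],-4.1],[0,[-0.42,-0.12,0],-4.1],[0,[-0.42,-0.12,0],-4.1],[0,[-0.42,-0.12,0],-4.1],[0,[-0.42,-0.12,0],-4.1],[0,[-0.42,-0.12,0],-4.1],[0,[0,0,0],0]])

```text
t: 26.88
tool_pos: [0.5068, -0.2523, 0.0582]
tool_rot: [-0.556, -3.091, -0.0]
contact_force: [-0.4, 0.9, -0.1]
opening: -0.0003
grip_force: 0.4
```

send_rows(rows=[[0,[-0.42,-0.12,0],-4.1],[0,[-0.42,-0.12,0],-4.1],[0,[-0.42,-0.12,0],-4.1],[0,[0,0,0],0]])

```text
t: 27.38
tool_pos: [0.5152, -0.2582, 0.058]
tool_rot: [-0.22, -3.126, -0.004]
contact_force: [-11.5, 3.8, 7.5]
opening: -0.0002
grip_force: 5.7
```

```bash
python3 y.py
```

```text
scene 2 [ 0.5229 -0.2857  0.073 ] handle 254.0477361161967
[ 0.51517598 -0.25822917  0.05798145] [-10.94448424   4.85035711   8.28785461]
```

About 12 N resists now, most likely the stop. I'll back off, rise, and check the handle.

send_rows(rows=[[0,[1,0,0],0],[0,[2,0,0],0],[0,[0,0,-3],0],[0,[0,0,-5],0],[0,[0,0,-5],0],[0,[4,4,-3],0],[0,[5,4,0],0],[0,[5,4,0],0],[0,[5,4,0],0],[0,[0,0,0],0]])

```text
t: 28.72
tool_pos: [0.325, -0.0731, 0.2181]
tool_rot: [0.217, 3.128, -0.004]
contact_force: [1.6, 0.0, 0.2]
opening: -0.0002
grip_force: 0.0
```

```bash
python3 y.py
```

```text
top 37 [ 0.5332 -0.2662  0.073 ] handle 258.22333998890554
[ 0.32661031 -0.07483093  0.21825128] [ 1.16702556 -0.57205808  0.16315917]
```

The handle measures about 1.53 rad, against its stop. Nothing is touching the arm, so I'm handing in.

```bash
python3 -c "
from station import ctrl
print(ctrl.finish_job())"
```

```text
the job is handed in; nothing more can be done
None
```

The job is handed in, but no verdict came back: the blue nozzle is locked in the coupling, the lock held an upward tug of about 10 N for over a second, and the yellow handle is open to about 1.53 rad against its stop with the arm clear.

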